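Pack the pop-up library's desk kit

TASK

Pack the kit for the pop-up library desk: find the four things with a green mark (date stamp, stapler, mouse and glue stick) and set each one down into the foam recess cut to its size in the tray, so that it rests on the green floor of its recess, the stamp, stapler and mouse upright. The stapler without a green label and the mug belong to the desk: leave them where they are.

Things in the scene. Friction and masses are not known exactly. Their poses are not given: they have to be found in the camera images.
- kit_stapler: Kit stapler, black, 154 x 38 x 48 mm, 0.22 kg, on its base, green label (40 x 15 mm) on top. Origin: centre of underside; x along its length, y across, z up. Foot 38 mm wide up to 9 mm; the arm (does not move) is 28 mm wide, 24 to 48 mm up: grip across it near mid-length with the fingertips 12 mm or more above the underside, clear of the foam.
- kit_mouse: Kit mouse, black, 110 x 62 x 40 mm, 0.09 kg, nearer than the keyboard, green dot (22 mm) on its back. Origin: centre of underside; x along its length, y across, z up. Grip across the 62 mm width at mid-length, fingertips 9 to 12 mm above the underside: clear of the foam, and it rounds off higher up.
- kit_stamp: Kit self-inking date stamp, black with small red and yellow panels, standing, 42 x 62 mm, 98 mm tall, 0.14 kg, green dot (22 mm) on top. Origin: centre of underside; y along its 62 mm side, x across (42 mm at the foot, 36 mm at the head), z up. The head, 54 to 98 mm up, does not press in: grip it across its 36 mm.
- glue_mid (a point): Middle of the kit glue stick, on its axis, 12.5 mm above what it lies on. Loose, lying, 25 mm diameter, 104 mm long, 0.035 kg, yellow with a red cap and a green band (16 mm wide) near the middle; it can roll. y lies along the stick; x and z turn as it rolls. Grip across the diameter.
- stapler_insert: Fixed black foam insert 184 x 90 x 20 mm, one of four abreast in a grey tray no higher than the foam (top at z = 23 mm). Recess: 8 mm deep, green floor, the longest, 168 x 52 mm, for the stapler. Origin: middle of insert and recess, at the insert's underside (3 mm above the worktop; recess floor 12 mm, foam top 20 mm above it). x along the recess, y across.
- mouse_insert: Fixed black foam insert 184 x 90 x 20 mm, one of four abreast in a grey tray no higher than the foam (top at z = 23 mm). Recess: 8 mm deep, green floor, the broadest, 124 x 76 mm, for the mouse. Origin: middle of insert and recess, at the insert's underside (3 mm above the worktop; recess floor 12 mm, foam top 20 mm above it). x along the recess, y across.
- stamp_insert: Fixed black foam insert 184 x 90 x 20 mm, one of four abreast in a grey tray no higher than the foam (top at z = 23 mm). Recess: 8 mm deep, green floor, the shortest, 76 x 56 mm, for the standing stamp. Origin: middle of insert and recess, at the insert's underside (3 mm above the worktop; recess floor 12 mm, foam top 20 mm above it). x along the recess, y across.
- glue_insert: Fixed black foam insert 184 x 90 x 20 mm, one of four abreast in a grey tray no higher than the foam (top at z = 23 mm). Recess: 8 mm deep, green floor, 118 x 39 mm for the glue stick, with finger scoops amid (40 x 84 mm). Origin: middle of insert and recess, at the insert's underside (3 mm above the worktop; recess floor 12 mm, foam top 20 mm above it). x along the recess, y across.
- desk_stapler: The desk's own stapler, same make and size as the kit's but without a green label; loose, stays where it lies. Origin and axes as for the kit stapler.
- mug: Stoneware mug, pale, 79 mm wide, 94 mm tall, loose, at the far side of the work; it stays where it is. Origin: centre of its underside (mug and handle together).
Not all that is in view belongs to the job. What is shaped like the mug but black is not meant.

How it is judged (in metres and radians):
At the end, for the whole second after the job is handed in: Each kit thing lies in its own insert's recess on its floor (height within 4 mm), within 12 mm of the insert's middle, lengthwise within 0.35 rad; stamp, stapler and mouse upright (0.12 rad) and at rest. Unmarked stapler and mug are upright and within 30 mm of where they were (horizontal distance between kit_stapler and stapler_insert below 0.012 m and z of kit_stapler in the frame of stapler_insert between 0.008 and 0.016 m and angle between the x axis of kit_stapler and the x axis of stapler_insert, either way round below 0.35 rad and angle between each of kit_stapler, kit_mouse, kit_stamp, desk_stapler, mug's own z axis and vertical below 0.12 rad and linear speed of each of kit_stapler, kit_mouse, kit_stamp below 0.02 m/s and horizontal distance between kit_mouse and mouse_insert below 0.012 m and z of kit_mouse in the frame of mouse_insert between 0.008 and 0.016 m and angle between the x axis of kit_mouse and the x axis of mouse_insert, either way round below 0.35 rad and horizontal distance between kit_stamp and stamp_insert below 0.012 m and z of kit_stamp in the frame of stamp_insert between 0.008 and 0.016 m and angle between the y axis of kit_stamp and the x axis of stamp_insert, either way round below 0.35 rad and horizontal distance between glue_mid and glue_insert below 0.012 m and z of glue_mid in the frame of glue_insert between 0.0205 and 0.0285 m and angle between the y axis of glue_mid and the x axis of glue_insert, either way round below 0.35 rad and distance of each of desk_stapler, mug from where it was at the start of the episode below 0.03 m); the robot touches nothing.
It fails at once if the desk's own stapler (without a label) is moved by more than 30 mm (distance of desk_stapler from where it was at the start of the episode above 0.03 m).
It fails at once if the mug is moved by more than 30 mm or tipped (distance of mug from where it was at the start of the episode above 0.03 m or angle between mug's own z axis and vertical above 0.3 rad).
It also fails if it takes over 134 s, if anything falls off the work surface, if the arm or the gripper's body presses on something with over 40 N, if the wrist force passes 120 N, or if a joint passes its speed limit or range.

ROBOT

A 7-joint arm with a two-finger parallel gripper is mounted at the origin on a cart in front of the work surface, level with it; the furniture and walls round the work are solid. World frame = base frame: x ahead of the robot, y to its left, z up, the work surface at z = 0. Lengths are in mm, angles in rad, forces in N, time in s.
With the tool pointing down it reaches from about 350 to 900 mm from the base axis. Payload 19.9 kg.
Tool frame: the origin (TCP) lies midway between the tips of the shut fingers; the grasp point (between the pads) lies 19 mm behind it; z points along the fingers, y is the line along which they close (so a half turn about z gives the same grasp; the last joint's range is limited). The gripper opens to 85 mm and grips with 20 to 120 N. Pads are 22 mm wide; open, the fingers measure 114 mm over their backs; the gripper's body (76 mm by 85 mm) begins 54 mm behind the grasp point. The pads swing forward as they close: fully open they stand 13 mm farther back than shut.
Start: joints at [-1.298, 0.417, -0.01, 1.614, 0.005, 1.111, -0.053], TCP at [192.911, 594.463, 231.26] pointing down, gripper open.
Joint ranges: [-2.81, 2.81], [-0.39, 2.02], [-1.27, 1.25], [0.06, 2.57], [-1.19, 4.33], [0.19, 2], [-2.82, 2.82]. Speed limits (rad/s): [1.89, 1.89, 2.39, 2.39, 3.01, 3.01, 3.01].

INTERFACE

Orientations are given as [roll, pitch, yaw] about the fixed x, y, z axes, in that order (R = Rz(yaw) Ry(pitch) Rx(roll)).
In Python, from bench import * gives the robot as it stands.
- The arm moves only by the shell command python3 -m crank 'ROWS' [OPENING] [FORCE]. ROWS is JSON, a list of rows, each a list of 2 entries, a list of its own where there are three numbers: the shift along the tool's x, y, z in units of 25 mm (1.0 is 25 mm), then the turn about the tool's z in units of 5 degrees (1.0 is 5 degrees). A call has 1 to 10 rows; each row shifts and turns the commanded pose from where the row before left it, along the tool's axes as they then stand; what a row does not reach is not made up. A row lasts 1/10 s, in which the tool goes at most 50 mm and 8.59 degrees, less where a joint would pass 70% of its speed; a pose out of reach is approached as far as the arm can. A call is refused whole if a number of a shift passes 1 or a number of a turn 1, either way. A call with a gripper value outside its range is refused whole. OPENING is the opening, from 0 (shut) to 1 (fully open), set as the call begins (- or left out, the last holds). The fingers move at their own pace and stop on an object; FORCE is the grip in N (left out, the last holds). Time passes only in rows, so rows that do not move let the fingers close. It gives the time, the measured TCP pose, the force, the opening and the grip force at its end, in the units of the state.
- get_state(): the state, without advancing time (a new reading comes with each control period).
- snapshot(name): name is "scene" or "top"; returns the picture (480x640x3 uint8, blue, green, red); there is no depth.
- calibration(name): a dict with "intrinsics" (3x3 intrinsics, pixels), "T" (4x4, takes a point from camera to world coordinates). Camera axes: x right, y up, looking along -z (the intrinsics and any distortion apply to the point x, -y, -z); pixel columns grow to the right and rows downward; lengths in mm; the calibration is good to about 2 mm. A picture is of the moment at which its call begins. calibration takes no time and is no camera call.
- job_done(): hands the job in; it is judged then, once.
Trained networks look in the newest picture that a camera, given by its name, has taken for a name from the list of things; names that differ only in an ending like _2 or _b are one class to them, and where a whole thing is asked for, a point or a joint stands for the part that bears it (a point fixed in the world has none). Each returns a list of dicts, best first, with "confidence" (0 to 1); they miss things now and then, are a little off and sometimes report something else, mostly with a low value. They report only what shows in the picture. A call takes as long as a camera call. They do not tell look-alikes from the thing itself.
- find_in(camera, label): "rect" ([left, top, right, bottom] in pixels, round what is visible of it).
- cut_out(camera, label): "mask" (480x640 bool, what is visible of it) and "rect" ([left, top, right, bottom] in pixels, round what is visible of it).
- spot_point(camera, label): "uv" ([column, row] in pixels: a listed point, or the origin of a listed thing).
The state is a dict: "t": time; "q": joint angles; "joint_velocities": joint speeds; "effort": joint torques, N m; "tool_pos": TCP position; "ee_rot": TCP orientation; "contact_force": force on the tool from outside, world axes, zero at the start; "ft_torque": the same for the moment, N m; "finger_gap": finger opening in mm; "grasp_force": force on a finger pad.
Only numpy, scipy, OpenCV 4.12 (cv2) and the standard library are available. Lean on these libraries where they do the work, as an engineer would, in place of code of your own. Each camera call takes 0.05 s, during which the arm holds its last target. There are 200 camera calls.

## Working session

There is one attempt and no reset: what is moved stays moved. The work goes in short steps, Python scripts to look and compute and a shell command to move; the robot and the scene stay as the last step left them, time stands still between calls to the robot, and variables do not carry over. Pictures are saved under pics/ and viewed, at most 14 in all, crops included, and the job is handed in when it is done.

```bash
mkdir -p pics; ls; python3 - <<'E'
from bench import *
import cv2
for n in("scene","top"):
    cv2.imwrite(f"pics/{n}0.png",snapshot(n)); c=calibration(n); print(n,c)
print(get_state())
E
```

```text
pics
scene {'intrinsics': array([[532.33166298,   0.        , 320.3812098 ],
       [  0.        , 532.33166298, 241.42133852],
       [  0.        ,   0.        ,   1.        ]]), 'T': array([[ 8.15364966e-01,  3.49425801e-01, -4.61607607e-01,
        -1.01869206e+02],
       [-5.78872100e-01,  4.79202298e-01, -6.59751657e-01,
        -1.01436626e+03],
       [-9.33082513e-03,  8.05150152e-01,  5.92997613e-01,
         9.12214293e+02],
       [ 0.00000000e+00,  0.00000000e+00,  0.00000000e+00,
         1.00000000e+00]])}
top {'intrinsics': array([[448.60849813,   0.        , 322.87978788],
       [  0.        , 448.60849813, 234.14612288],
       [  0.        ,   0.        ,   1.        ]]), 'T': array([[-1.06945863e-02,  9.88982366e-01, -1.47646557e-01,
         4.28178715e+02],
       [-9.99941865e-01, -1.07805185e-02,  2.18236821e-04,
        -2.64985649e+01],
       [-1.37587407e-03,  1.47640308e-01,  9.89040164e-01,
         1.17549731e+03],
       [ 0.00000000e+00,  0.00000000e+00,  0.00000000e+00,
         1.00000000e+00]])}
{'t': 0.1, 'q': array([-1.29851714,  0.41795418, -0.01029965,  1.61409643,  0.00469507,
        1.11066824, -0.05300541]), 'joint_velocities': array([-0.00128971, -0.00130192, -0.00025558, -0.00292084, -0.00031155,
       -0.00012311,  0.00063658]), 'effort': array([ 6.30055711e-04, -8.65832520e+01,  6.80085607e-01, -4.35644388e+01,
        1.92087778e-02,  4.82282572e-03,  3.27716964e-05]), 'tool_pos': array([192.82628042, 594.1978112 , 230.70530552]), 'ee_rot': array([-3.14049329e+00,  8.23366764e-05,  2.82781076e+00]), 'contact_force': array([0.23942465, 0.94725606, 0.04323325]), 'ft_torque': array([ 0.02493067, -0.02283045,  0.0586718 ]), 'grasp_force': 0.0, 'finger_gap': 85.4516053620585}
```

View pics/top0.png

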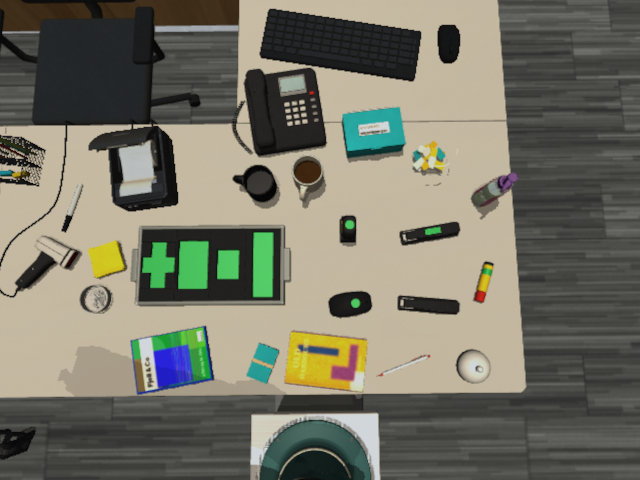

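View pics/scene0.png

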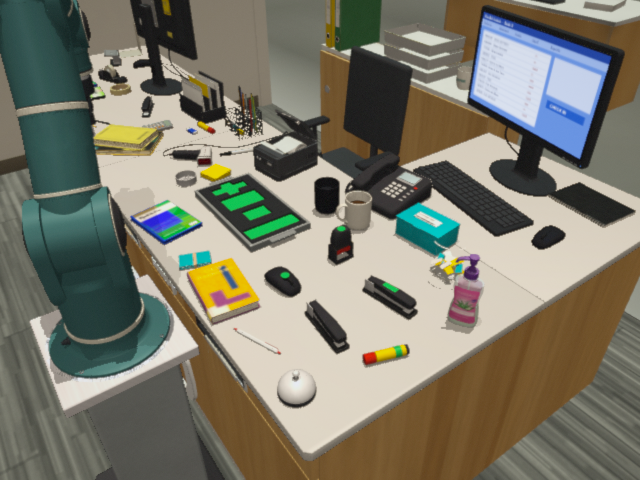

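```bash
cat > h.py <<'E'
from bench import *
import numpy as np, cv2
def toworld(cam,uv,z):
    c=calibration(cam);K=c["intrinsics"];T=c["T"]
    d=np.linalg.solve(K,np.array([uv[0],uv[1],1.]));d=T[:3,:3]@np.array([d[0],-d[1],-d[2]])
    o=T[:3,3];return (o+d*(z-o[2])/d[2])[:2]
def greens(img,lo=15):
    hsv=cv2.cvtColor(img,cv2.COLOR_BGR2HSV)
    m=cv2.inRange(hsv,(40,90,50),(85,255,255))
    n,l,s,ce=cv2.connectedComponentsWithStats(m)
    return [(s[i],ce[i],cv2.minAreaRect(np.argwhere(l==i)[:,::-1].astype(np.float32))) for i in range(1,n) if s[i][4]>lo]
E
python3 - <<'E'
from h import *
img=cv2.imread("pics/top0.png")
for s,c,r in greens(img): print(s,c.round(1),[np.round(x,1) for x in r], toworld("top",c,15).round(1))
snapshot("top")
for n in ["kit_stapler","kit_mouse","kit_stamp","glue_mid","stapler_insert","mug"]:
    for d in find_in("top",n)[:4]: print(n,np.round(d["rect"]),round(d["confidence"],2))
E
```

```text
[345 220  10  10  85] [349.4 224.3] [array([349.5, 224.5]), array([9., 9.]), np.float64(90.0)] [626.7 -96.5]
[424 226  18  10 116] [432.6 230.4] [array([432.6, 230.4]), array([ 6.9, 16.8]), np.float64(80.5)] [ 608.2 -314. ]
[ 252  232   22   66 1385] [262.7 264.5] [array([262.5, 264.5]), array([65., 21.]), np.float64(90.0)] [523.7 129.9]
[ 178  240   31   50 1456] [193.1 264.5] [array([193. , 264.5]), array([49., 30.]), np.float64(90.0)] [525.5 310.3]
[142 242  33  46 983] [158.1 264.6] [array([158. , 264.5]), array([45., 32.]), np.float64(90.0)] [526.4 400.9]
[217 249  23  31 676] [228.  264.2] [array([228., 264.]), array([30., 22.]), np.float64(90.0)] [525.3 219.9]
[482 268  10   8  61] [486.5 271.2] [array([486.5, 271.1]), array([9.8, 6.2]), np.float64(15.9)] [ 500.2 -448.3]
[351 298  10  10  83] [355.3 302.6] [array([355.5, 302.5]), array([9., 9.]), np.float64(90.0)] [ 423.5 -107.7]
[ 152  327   58   54 1314] [187.3 349.3] [array([180.8, 356.4]), array([51.8, 52.4]), np.float64(80.5)] [311.7 317.9]
[132 339   9  21 137] [135.8 349.4] [array([135.7, 349.2]), array([19.8,  6.9]), np.float64(82.4)] [312.9 447.8]
[ 260  422  111   58 1752] [317.4 455.7] [array([315. , 450.5]), array([110.,  57.]), np.float64(-0.0)] [56.  -7.6]
[277 430   9   8  17] [281.4 433.6] [array([281.5, 434. ]), array([ 2.1, 10.6]), np.float64(45.0)] [107.8  80.3]
kit_stapler [399. 224. 456. 246.] 0.85
kit_mouse [328. 290. 374. 314.] 0.61
kit_mouse [293. 155. 326. 202.] 0.18
kit_stamp [337. 216. 362. 244.] 0.89
glue_mid [474. 262. 493. 301.] 0.57
stapler_insert [243. 228. 281. 302.] 0.95
mug [232. 164. 276. 204.] 0.96
mug [292. 155. 322. 203.] 0.61
```

Top view: the tray recesses from left to right are glue (158,264), mouse (193,264), stamp (228,264) and stapler (262,264). The green-marked items are the stamp (349,224), stapler (432,230), mouse (355,302) and glue (486,271). The unmarked desk stapler is at (428,305), and the pale mug is at (307,175).

```bash
python3 - <<'E'
from h import *
from collections import OrderedDict
H={"kit_stapler":48,"kit_mouse":40,"kit_stamp":98,"glue_mid":25}
for cam in("top","scene"):
    img=snapshot(cam)
    for s,c,r in greens(img,40):
        if s[4]<400: print(cam,"green",c.round(1),s[4],{h:toworld(cam,c,h).round(1).tolist() for h in (25,40,48,98)})
    for n in H:
        for d in spot_point(cam,n)[:3]: print(cam,n,"spot",np.round(d["uv"],1),round(d["confidence"],2),toworld(cam,d["uv"],12.5 if n=="glue_mid" else 0).round(1))
        for d in cut_out(cam,n)[:2]:
            m=d["mask"]; p=np.argwhere(m)[:,::-1]
            zz=12.5 if n=="glue_mid" else H[n]/2
            w=np.array([toworld(cam,q,zz) for q in p],np.float32)
            r=cv2.minAreaRect(w); b=cv2.boxPoints(r); e=b[1]-b[0];f=b[2]-b[1]
            L=e if np.hypot(*e)>np.hypot(*f) else f
            print("   mask",round(d["confidence"],2),len(p),"c",np.round(r[0],1),"size",np.round(r[1],1),"long axis deg",round(np.degrees(np.arctan2(L[1],L[0]))%180,1))
img=cv2.imread("pics/top0.png")[205:320,325:505]
cv2.imwrite("pics/crop1.png",cv2.resize(img,(720,460),interpolation=cv2.INTER_CUBIC))
E
```

```text
top green [349.4 224.4] 84 {25: [624.8, -96.0], 40: [622.3, -95.1], 48: [620.9, -94.6], 98: [612.3, -91.6]}
top green [432.6 230.4] 116 {25: [606.7, -311.6], 40: [604.3, -307.9], 48: [603.1, -305.9], 98: [595.3, -293.5]}
top green [486.5 271.2] 60 {25: [499.4, -444.6], 40: [498.5, -439.2], 48: [498.0, -436.3], 98: [494.9, -418.1]}
top green [355.3 302.6] 83 {25: [423.6, -107.0], 40: [423.6, -105.9], 48: [423.6, -105.4], 98: [423.8, -101.9]}
top green [135.8 349.4] 137 {25: [313.9, 443.7], 40: [315.4, 437.6], 48: [316.2, 434.3], 98: [321.1, 413.9]}
top kit_stapler spot [426.9 234.8] 0.75 [ 598.9 -302.2]
   mask 0.65 801 c [ 599.8 -302.6] size [ 38.6 153.2] long axis deg 98.9
top kit_mouse spot [350.3 305. ] 0.93 [417.5 -95.7]
   mask 0.89 899 c [420.  -92.4] size [ 58.3 110.2] long axis deg 92.0
   mask 0.69 439 c [607.8 -88.3] size [40.8 69.7] long axis deg 179.1
top glue_mid spot [484.8 278.2] 0.7 [ 482.2 -443.6]
   mask 0.93 390 c [ 473.9 -439.2] size [ 25.7 104.8] long axis deg 161.0
scene green [ 2.5 32.4] 55 {25: [264.4, 2889.5], 40: [258.2, 2823.5], 48: [254.9, 2788.3], 98: [23
[... 1777 characters left out ...]

scene green [398.  350.9] 71 {25: [491.8, -457.7], 40: [481.8, -467.2], 48: [476.4, -472.2], 98: [443.0, -503.5]}
scene kit_stapler spot [391.5 301.2] 0.91 [ 606.  -310.1]
   mask 0.83 1135 c [ 599.  -311.2] size [ 69.6 167.8] long axis deg 99.7
scene kit_mouse spot [278.2 283. ] 0.81 [412.9 -84. ]
   mask 0.59 684 c [ 418.5 -104.7] size [ 67.5 120.1] long axis deg 90.7
scene kit_stamp spot [340.9 260.2] 0.6 [ 603.4 -103.9]
   mask 0.73 726 c [607.6 -93.3] size [178.2  65.1] long axis deg 51.9
   mask 0.18 856 c [504.3 267.5] size [ 88.3 179.3] long axis deg 178.9
scene glue_mid spot [388.9 353.5] 0.77 [ 478.9 -443.8]
   mask 0.77 573 c [ 472.8 -440.3] size [ 34.8 112.7] long axis deg 161.6
```

View pics/crop1.png

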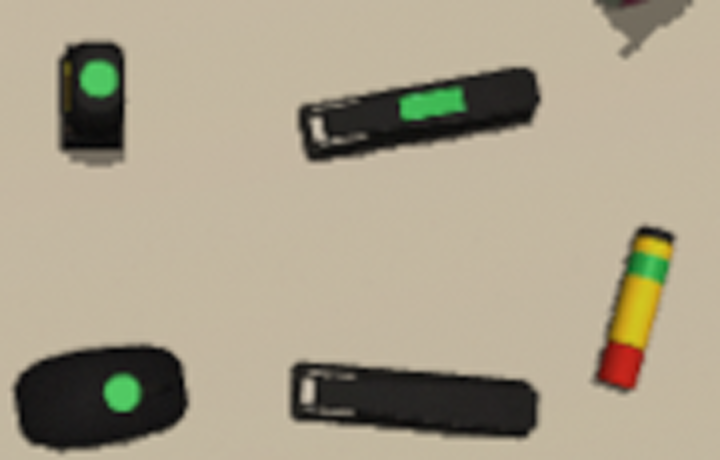

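Crop: the marks sit off-centre on the bodies, so I'll use the body outlines. The stamp's long side runs near world x, and the mouse and stapler are tilted a few degrees from y.

```bash
cat > fit.py <<'E'
from h import *
from scipy.optimize import minimize
def proj(cam,P):
    c=calibration(cam);T=np.linalg.inv(c["T"]);p=(T[:3,:3]@np.asarray(P).T).T+T[:3,3];p=p*[1,-1,-1]
    p=(c["intrinsics"]@p.T).T;return p[:,:2]/p[:,2:]
def sil(cam,pose,boxes,z0=0,S=4):
    x,y,a=pose;R=np.array([[np.cos(a),-np.sin(a)],[np.sin(a),np.cos(a)]]);m=np.zeros((480,640),np.uint8)
    for lx,ly,za,zb in boxes:
        P=[[*(R@[sx*lx/2,sy*ly/2]+[x,y]),z+z0] for sx in(-1,1) for sy in(-1,1) for z in(za,zb)]
        h=cv2.convexHull((proj(cam,P)*16).round().astype(np.int32));cv2.fillConvexPoly(m,h,1,cv2.LINE_8,4)
    return m>0
def fit(masks,boxes,p0):
    def cost(v):
        return sum(1-(s&m).sum()/(s|m).sum() for cam,m in masks.items() for s in [sil(cam,[v[0],v[1],v[2]/100],boxes)])
    best=None
    for d in [(0,0,0),(4,3,6),(-4,-3,-6)]:
        q=np.array([p0[0],p0[1],p0[2]*100])+d
        r=minimize(cost,q,method="Nelder-Mead",options=dict(initial_simplex=np.array([q,q+[8,0,0],q+[0,8,0],q+[0,0,12]])))
        if best is None or r.fun<best.fun: best=r
    return best.x[:2].round(1),np.degrees(best.x[2]/100).round(1),round(best.fun,3)
E
python3 - <<'E'
from fit import *
snapshot("top");snapshot("scene")
img=cv2.imread("pics/top0.png")
def dark(x0,y0,x1,y1):
    m=np.zeros((480,640),bool);r=img[y0:y1,x0:x1].astype(int)
    m[y0:y1,x0:x1]=(r.max(2)<75)|((r[...,1]-r[...,2])>40);return m
st={"top":dark(333,208,367,250)}
d=cut_out("scene","kit_stamp")
B=[(42,62,0,15),(36,58,15,98)]
if d: print("stamp scene",d[0]["rect"],d[0]["confidence"]); st["scene"]=d[0]["mask"]
for k in ({"top":st["top"]},st): print("stamp",fit(k,B,[605,-95,0]))
sp={"top":dark(395,215,465,250)};d=cut_out("scene","kit_stapler")
if d: sp["scene"]=d[0]["mask"]; print(d[0]["rect"])
B=[(154,38,0,9),(154,28,9,48)]
for k in ({"top":sp["top"]},sp): print("stapler",fit(k,B,[600,-304,1.72]))
m=dark(322,285,378,320);w=np.array([toworld("top",q,10) for q in np.argwhere(m)[:,::-1]])
ev,V=np.linalg.eigh(np.cov((w-w.mean(0)).T));print("mouse",w.mean(0),np.degrees(np.arctan2(V[1,1],V[0,1]))%180, np.sqrt(ev)*4)
s=cv2.moments(m.astype(np.uint8)); print(m.sum())
d=cut_out("scene","kit_mouse")
if d: print("mouse fit scene+top",fit({"scene":d[0]["mask"],"top":m},[(110,50,0,25),(80,62,5,12),(70,40,25,40)],[419,-94,1.65]))
print("desk", [ (np.round(x["rect"]),round(x["confidence"],2)) for x in find_in("top","desk_stapler")])
E
```

```text
stamp scene [326.7, 228.7, 354.9, 263.4] 0.92
stamp (array([607.3, -89.9]), np.float64(-92.0), np.float64(0.227))
stamp (array([609. , -96.7]), np.float64(-1.4), np.float64(0.669))
stapler (array([ 603.3, -303.5]), np.float64(100.0), np.float64(0.236))
stapler (array([ 603.3, -303.5]), np.float64(100.0), np.float64(0.236))
mouse [420.75827065 -93.66999075] 97.722462235118 [ 64.05876016 116.21656383]
888
mouse fit scene+top (array([421.2, -95.3]), np.float64(91.5), np.float64(0.359))
desk [(array([398., 297., 460., 316.]), 0.78)]
```

```bash
cat > go.py <<'E'
import sys
from h import *
x,y,z,yd=map(float,sys.argv[1:5]); s=get_state();p=s["tool_pos"];yw=s["ee_rot"][2]
dt=(np.degrees(yw)-yd+90)%180-90   # tool-z turn, half-turn symmetric
if len(sys.argv)>5: dt=(np.degrees(yw)-yd+180)%360-180
a=yw-np.radians(dt);d=np.array([x,y,z])-p
print("t",round(s["t"],1),"turn",round(dt/5,2),"shift",np.round([(d[0]*np.cos(a)+d[1]*np.sin(a))/25,(d[0]*np.sin(a)-d[1]*np.cos(a))/25,-d[2]/25],2),"yaw",round(np.degrees(yw),1),"pos",p.round(1),"gap",round(s["finger_gap"],1),"F",s["contact_force"].round(1),round(s["grasp_force"],1))
E
python3 go.py 603 -303.5 200 100 full
```

```text
t 1.6 turn 12.4 shift [-38.22   9.92   1.25] yaw 162.0 pos [192.9 594.5 231.3] gap 85.6 F [ 0.1 -0.1  0.4] 0.0
```

```bash
python3 -m crank '[[[0,0,0],1],[[0,0,0],1],[[0,0,0],1],[[0,0,0],1],[[0,0,0],1],[[0,0,0],1],[[0,0,0],1],[[0,0,0],1],[[0,0,0],1],[[0,0,0],1]]' 1 60
python3 -m crank '[[[0,0,0],1],[[0,0,0],1],[[0,0,0],0.4],[[-1,0.25,0],0],[[-1,0.25,0],0],[[-1,0.25,0],0],[[-1,0.25,0],0],[[-1,0.25,0],0],[[-1,0.25,0],0],[[-1,0.25,0],0]]'
python3 -m crank '[[[-1,0.25,0],0],[[-1,0.25,0],0],[[-1,0.25,0],0],[[-1,0.25,0],0],[[-1,0.25,0],0],[[-1,0.25,0],0],[[-1,0.25,0],0],[[-1,0.25,0],0],[[-1,0.25,0],0],[[-1,0.25,0],0]]'
python3 -m crank '[[[-1,0.25,0],0],[[-1,0.25,0],0],[[-1,0.25,0],0],[[-1,0.25,0],0],[[-1,0.25,0],0],[[-1,0.25,0],0],[[-1,0.25,0],0],[[-1,0.25,0],0],[[-1,0.25,0],0],[[-1,0.25,0],0]]'
python3 go.py 603 -303.5 200 100 full
```

```text
t: 2.65
tool_pos: [192.9, 594.5, 231.2]
ee_rot: [-3.142, 0.0, 1.952]
contact_force: [-0.5, 0.0, -0.3]
finger_gap: 85.8
grasp_force: 0.0
t: 3.65
tool_pos: [266.8, 428.8, 231.4]
ee_rot: [3.141, -0.0, 1.746]
contact_force: [-0.0, -0.2, 0.5]
finger_gap: 85.4
grasp_force: 0.0
t: 4.65
tool_pos: [371.8, 193.5, 231.5]
ee_rot: [3.141, -0.0, 1.746]
contact_force: [-0.1, -0.6, 1.6]
finger_gap: 84.9
grasp_force: 0.0
t: 5.65
tool_pos: [476.9, -41.8, 231.5]
ee_rot: [3.141, -0.0, 1.746]
contact_force: [-0.9, 0.7, -0.2]
finger_gap: 85.4
grasp_force: 0.0
t 5.7 turn 0.01 shift [-11.18   3.15   1.26] yaw 100.0 pos [476.9 -41.8 231.5] gap 85.4 F [-0.9  0.7 -0.2] 0.0
```

```bash
python3 -m crank '[[[-1,0.29,0],0],[[-1,0.29,0],0],[[-1,0.29,0],0],[[-1,0.29,0],0],[[-1,0.29,0],0],[[-1,0.29,0],0],[[-1,0.29,0],0],[[-1,0.29,0],0],[[-1,0.29,0],0],[[-1,0.29,0],0]]'
python3 -m crank '[[[-1,0.27,0.6],0],[[-0.2,0,1],0],[[0,0,1],0],[[0,0,1],0],[[0,0,1],0],[[0,0,0],0],[[0,0,0],0]]'
python3 go.py 603 -303.5 15 100 full
python3 - <<'E'
from fit import *
for c in("top","scene"): cv2.imwrite(f"pics/{c}1.png",snapshot(c))
a=cv2.imread("pics/top1.png")[160:320,330:510];b=cv2.imread("pics/scene1.png")[180:380,300:500]
cv2.imwrite("pics/ab1.png",np.hstack([cv2.resize(a,(450,400)),cv2.resize(b,(350,400))]))
E
```

```text
t: 6.65
tool_pos: [591.9, -275.3, 231.2]
ee_rot: [3.142, -0.0, 1.746]
contact_force: [0.6, 0.3, -0.2]
finger_gap: 85.1
grasp_force: 0.0
t: 7.35
tool_pos: [603.4, -303.0, 116.9]
ee_rot: [-3.141, 0.0, 1.746]
contact_force: [-0.5, -0.4, -0.0]
finger_gap: 85.5
grasp_force: 0.0
t 7.3 turn 0.0 shift [-0.02 -0.02  4.08] yaw 100.0 pos [ 603.4 -303.   116.9] gap 85.5 F [-0.5 -0.4 -0. ] 0.0
```

View pics/ab1.png

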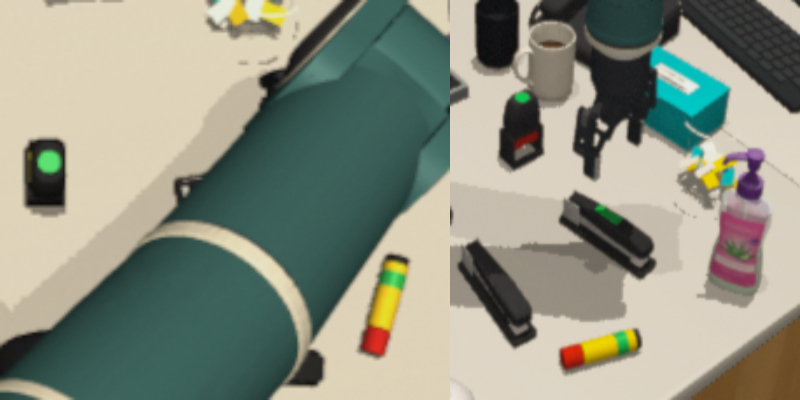

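The gripper is above the kit stapler (crop right, 605,235) with its fingers on either side. Next: descend and grip.

```bash
python3 -m crank '[[[0,0,1],0],[[0,0,1],0],[[0,0,1],0],[[0,0,0.6],0],[[0,0,0.45],0],[[0,0,0],0],[[0,0,0],0]]'
python3 -m crank '[[[0,0,0],0],[[0,0,0],0],[[0,0,0],0],[[0,0,0],0],[[0,0,0],0],[[0,0,0],0],[[0,0,0],0],[[0,0,0],0]]' 0 60
python3 go.py 603 -303.5 15 100 full
```

```text
t: 8.15
tool_pos: [603.8, -303.2, 16.1]
ee_rot: [3.141, 0.001, 1.746]
contact_force: [-0.1, 0.2, -0.4]
finger_gap: 85.3
grasp_force: 0.0
t: 8.95
tool_pos: [603.3, -302.9, 15.4]
ee_rot: [3.141, 0.0, 1.746]
contact_force: [-2.4, 1.2, 5.2]
finger_gap: 25.2
grasp_force: 58.7
t 8.9 turn 0.0 shift [-0.02 -0.01  0.02] yaw 100.0 pos [ 603.3 -302.9   15.4] gap 25.2 F [-2.4  1.2  5.2] 58.7
```

```bash
python3 -m crank '[[[0,0,-0.6],0],[[0,0,-0.6],-1],[[0,0,-0.6],-1],[[0,0,-0.6],-1],[[0,0,-0.6],-1],[[0,0,-0.6],-1],[[0,0,-0.6],-1],[[0,0,-0.6],-1],[[0,0,-0.6],-1],[[0,0,-0.6],-1]]'
python3 -m crank '[[[0,0,0],-1],[[0,0,0],-1],[[0,0,0],-1],[[0,0,0],-1],[[0,0,0],-1],[[0,0,0],-1],[[0,0,0],-1]]'
python3 go.py 524 129.5 150 180 full
```

```text
t: 9.95
tool_pos: [603.1, -302.9, 166.5]
ee_rot: [-3.141, 0.0, 2.534]
contact_force: [-0.5, -0.1, -2.7]
finger_gap: 25.1
grasp_force: 59.4
t: 10.65
tool_pos: [603.1, -303.0, 165.9]
ee_rot: [-3.141, 0.0, -3.138]
contact_force: [-0.3, -0.7, -2.1]
finger_gap: 25.1
grasp_force: 59.4
t 10.7 turn 0.04 shift [ 3.16 17.3   0.63] yaw -179.8 pos [ 603.1 -303.   165.9] gap 25.1 F [-0.3 -0.7 -2.1] 59.4
```

```bash
python3 -m crank '[[[0.18,1,0],0],[[0.18,1,0],0],[[0.18,1,0],0],[[0.18,1,0],0],[[0.18,1,0],0],[[0.18,1,0],0],[[0.18,1,0],0],[[0.18,1,0],0],[[0.18,1,0],0],[[0.18,1,0],0]]'
python3 -m crank '[[[0.18,1,0],0],[[0.18,1,0],0],[[0.18,1,0],0],[[0.18,1,0],0],[[0.18,1,0],0],[[0.18,1,0.5],0],[[0.18,1,1],0],[[0.1,0.3,1],0],[[0,0,1],0],[[0,0,0],0]]'
python3 go.py 524 129.5 31 180 full
python3 - <<'E'
from fit import *
for c in("top","scene"): cv2.imwrite(f"pics/{c}2.png",snapshot(c))
a=cv2.imread("pics/top2.png")[200:330,120:300];b=cv2.imread("pics/scene2.png")[150:270,180:350]
cv2.imwrite("pics/ab2.png",np.hstack([cv2.resize(a,(350,400)),cv2.resize(b,(450,400))]))
E
```

```text
t: 11.65
tool_pos: [557.8, -52.1, 165.9]
ee_rot: [-3.141, 0.0, 3.142]
contact_force: [0.9, -0.3, -1.8]
finger_gap: 24.9
grasp_force: 59.5
t: 12.65
tool_pos: [522.5, 129.2, 75.7]
ee_rot: [-3.14, -0.004, -3.141]
contact_force: [-0.3, -0.6, -2.7]
finger_gap: 25.1
grasp_force: 59.5
t 12.7 turn 0.01 shift [-0.06  0.01  1.79] yaw -180.0 pos [522.5 129.2  75.7] gap 25.1 F [-0.3 -0.6 -2.7] 59.5
```

View pics/ab2.png

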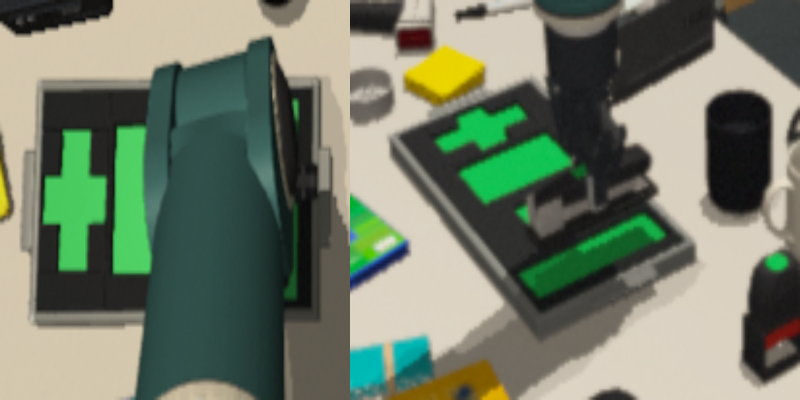

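```bash
python3 - <<'E'
from fit import *
for cx in (517,522,527): print(cx,proj("scene",[[cx-77,129,60.5],[cx-77,129,84],[cx-77,129,108],[cx+77,129,60.5],[cx+77,129,84],[cx+77,129,108]]).round(1).tolist())
b=cv2.imread("pics/scene2.png");m=sil("scene",[522.5,129.2,0],[(154,38,0,9),(154,28,24,48)],60.5)
cs,_=cv2.findContours(cv2.resize(m.astype(np.uint8),None,fx=6,fy=6,interpolation=0),cv2.RETR_EXTERNAL,cv2.CHAIN_APPROX_NONE)
B=cv2.resize(b,None,fx=6,fy=6,interpolation=cv2.INTER_CUBIC);cv2.drawContours(B,cs,-1,(0,0,255),1);cv2.imwrite("pics/ov.png",B[1100:1500,1360:1960])
E
```

```text
517 [[245.6, 223.3], [244.8, 216.4], [244.0, 209.2], [291.2, 206.0], [290.9, 199.2], [290.6, 192.2]]
522 [[247.1, 222.7], [246.4, 215.8], [245.6, 208.6], [292.7, 205.4], [292.3, 198.7], [292.0, 191.7]]
527 [[248.7, 222.1], [247.9, 215.2], [247.2, 208.0], [294.1, 204.9], [293.8, 198.2], [293.4, 191.2]]
```

View pics/ov.png

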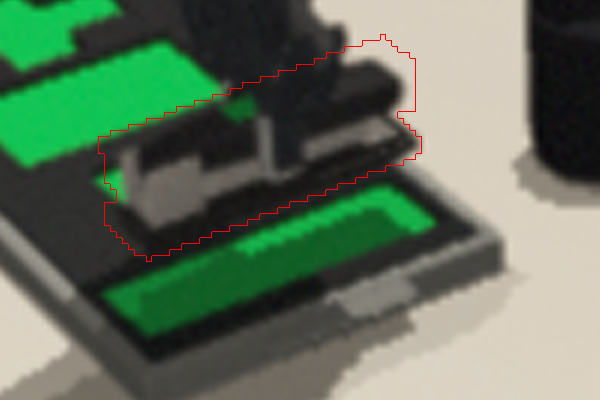

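The overlay matches the stapler outline within a few mm, so I'll lower and release it.

```bash
python3 -m crank '[[[-0.04,0,0.6],0],[[0,0,0.5],0],[[0,0,0.3],0],[[0,0,0.2],0],[[0,0,0.16],0],[[0,0,0],0],[[0,0,0],0],[[0,0,0],0]]'
python3 go.py 524 129.5 30 180 full
```

```text
t: 13.55
tool_pos: [525.4, 129.7, 33.9]
ee_rot: [3.141, 0.001, -3.141]
contact_force: [-0.4, 0.3, -2.7]
finger_gap: 25.1
grasp_force: 59.5
t 13.6 turn 0.0 shift [ 0.05 -0.01  0.16] yaw -180.0 pos [525.4 129.7  33.9] gap 25.1 F [-0.4  0.3 -2.7] 59.5
```

```bash
python3 -m crank '[[[0.03,0,0.07],0],[[0,0,0.07],0],[[0,0,0],0],[[0,0,0],0]]'
python3 -m crank '[[[0,0,0],0],[[0,0,0],0],[[0,0,0],0],[[0,0,0],0]]' 0.65
python3 -m crank '[[[0,0,-0.5],0],[[0,0,-1],0],[[0,0,-1],0],[[0,0,-1],0],[[0,0,-1],0],[[0,0,-1],0],[[0,0,0],0]]'
python3 go.py 420.5 -94 180 97.5 full
```

```text
t: 13.95
tool_pos: [524.4, 129.6, 30.3]
ee_rot: [3.142, 0.0, -3.141]
contact_force: [-3.5, -0.4, 5.0]
finger_gap: 25.2
grasp_force: 60.0
t: 14.35
tool_pos: [524.4, 129.7, 30.0]
ee_rot: [-3.142, 0.0, -3.141]
contact_force: [-0.8, -0.3, -0.2]
finger_gap: 55.4
grasp_force: 0.0
t: 15.05
tool_pos: [525.9, 130.0, 171.5]
ee_rot: [3.14, 0.005, -3.141]
contact_force: [-0.5, -0.1, -0.1]
finger_gap: 55.4
grasp_force: 0.0
t 15.1 turn 16.5 shift [-8.33 -5.35 -0.34] yaw -180.0 pos [525.9 130.  171.5] gap 55.4 F [-0.5 -0.1 -0.1] 0.0
```

```bash
python3 -m crank '[[[0,0,0],1],[[0,0,0],1],[[0,0,0],1],[[0,0,0],1],[[0,0,0],1],[[0,0,0],1],[[0,0,0],1],[[0,0,0],1],[[0,0,0],1],[[0,0,0],1]]' 1 40
python3 -m crank '[[[0,0,0],1],[[0,0,0],1],[[0,0,0],1],[[0,0,0],1],[[0,0,0],1],[[0,0,0],1],[[0,0,0],0.5],[[-1,-0.64,0],0],[[-1,-0.64,0],0],[[-1,-0.64,0],0]]'
python3 -m crank '[[[-1,-0.64,0],0],[[-1,-0.64,0],0],[[-1,-0.64,0],0],[[-1,-0.64,0],0],[[-1,-0.64,0],0],[[-0.33,-0.2,0],0],[[0,0,0],0]]'
python3 go.py 420.5 -94 10 97.5 full
python3 - <<'E'
from fit import *
img=snapshot("top"); cv2.imwrite("pics/top3.png",img); b=snapshot("scene");cv2.imwrite("pics/scene3.png",b)
m=sil("top",[524.5,129.6,0],[(154,38,0,9),(154,28,24,48)],15)
cs,_=cv2.findContours(cv2.resize(m.astype(np.uint8),None,fx=4,fy=4,interpolation=0),0,1)
B=cv2.resize(img,None,fx=4,fy=4,interpolation=cv2.INTER_CUBIC);cv2.drawContours(B,cs,-1,(0,0,255),1)
cv2.imwrite("pics/ov3.png",np.hstack([B[880:1280,850:1250],cv2.resize(b[180:340,200:360],(400,400))]))
for s,c,r in greens(img,10): print(s,c.round(1))
E
```

```text
t: 16.05
tool_pos: [524.2, 129.6, 167.7]
ee_rot: [-3.141, -0.0, 2.266]
contact_force: [0.4, 0.4, -1.3]
finger_gap: 85.3
grasp_force: 0.0
t: 17.05
tool_pos: [485.8, 48.1, 167.6]
ee_rot: [-3.141, -0.0, 1.702]
contact_force: [0.2, -0.2, -0.4]
finger_gap: 85.4
grasp_force: 0.0
t: 17.75
tool_pos: [419.4, -95.0, 167.8]
ee_rot: [3.141, -0.0, 1.7]
contact_force: [0.2, -0.8, -0.4]
finger_gap: 85.3
grasp_force: 0.0
t 17.8 turn -0.02 shift [0.03 0.05 6.31] yaw 97.4 pos [419.4 -95.  167.8] gap 85.3 F [ 0.2 -0.8 -0.4] 0.0
[345 220  10  10  84] [349.4 224.4]
[252 232  22  66 569] [261.6 266.3]
[ 178  240   31   50 1461] [193.1 264.5]
[142 242  33  46 983] [158.1 264.6]
[217 249  23  31 679] [227.9 264.2]
[258 253   7  18 121] [261.  261.4]
[  298   263   115   209 13154] [359.  366.7]
[482 268  10   8  60] [486.5 271.2]
[ 152  327   58   54 1313] [187.3 349.3]
[132 339   9  21 137] [135.8 349.4]
[277 430   9   8  14] [281.1 433.6]
[260 439  37  41 621] [273.9 462.6]
[ 290  459   84   21 1288] [325.8 470.6]
```

View pics/ov3.png

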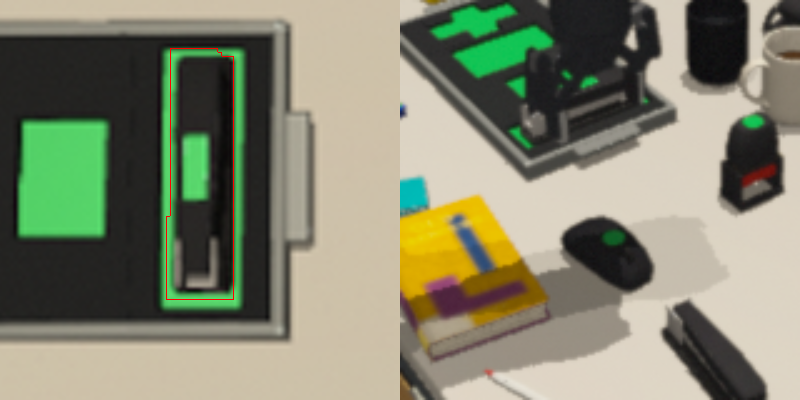

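The stapler is seated in its recess, with green showing on all sides (crop left, 200,180). Next, pick the mouse.

```bash
python3 -m crank '[[[0.03,0.05,1],0],[[0,0,1],0],[[0,0,1],0],[[0,0,1],0],[[0,0,1],0],[[0,0,0.8],0],[[0,0,0.5],0],[[0,0,0.25],0],[[0,0,0],0],[[0,0,0],0]]'
python3 go.py 420.5 -94 4 97.5 full
python3 -m crank '[[[0,0,0],0],[[0,0,0],0],[[0,0,0],0],[[0,0,0],0],[[0,0,0],0],[[0,0,0],0]]' 0 40
python3 go.py 420.5 -94 4 97.5 full
```

```text
t: 18.85
tool_pos: [421.4, -93.2, 4.4]
ee_rot: [3.141, 0.0, 1.702]
contact_force: [-0.4, -0.3, 0.3]
finger_gap: 85.6
grasp_force: 0.0
t 18.9 turn 0.01 shift [-0.03 -0.04  0.02] yaw 97.5 pos [421.4 -93.2   4.4] gap 85.6 F [-0.4 -0.3  0.3] 0.0
t: 19.45
tool_pos: [421.5, -93.2, 4.8]
ee_rot: [3.14, -0.0, 1.702]
contact_force: [-5.0, 2.2, 24.8]
finger_gap: 59.9
grasp_force: 37.1
t 19.4 turn 0.0 shift [-0.03 -0.04  0.03] yaw 97.5 pos [421.5 -93.2   4.8] gap 59.9 F [-5.   2.2 24.8] 37.1
```

```bash
python3 -m crank '[[[0,0,-0.3],0],[[0,0,-0.7],0],[[0,0,-0.7],-1],[[0,0,-0.7],-1],[[0,0,-0.7],-1],[[0,0,-0.7],-1],[[0,0,-0.7],-1],[[0,0,-0.7],-1],[[0,0,-0.7],-1],[[0,0,-0.4],-1]]'
python3 -m crank '[[[0,0,0],-1],[[0,0,0],-1],[[0,0,0],-1],[[0,0,0],-1],[[0,0,0],-1],[[0,0,0],-1],[[0,0,0],-1],[[0,0,0],-1],[[0,0,0],-0.5],[[0,0,0],0]]'
python3 go.py 525.5 309 90 180 full
```

```text
t: 20.45
tool_pos: [421.2, -93.4, 162.9]
ee_rot: [3.14, 0.001, 2.404]
contact_force: [-0.8, -0.4, -0.9]
finger_gap: 59.3
grasp_force: 43.2
t: 21.45
tool_pos: [420.8, -93.4, 161.6]
ee_rot: [-3.141, 0.0, -3.141]
contact_force: [0.2, -0.5, -0.1]
finger_gap: 59.0
grasp_force: 43.2
t 21.4 turn 0.01 shift [-4.19 16.1   2.87] yaw -179.9 pos [420.8 -93.4 161.6] gap 59.0 F [ 0.2 -0.5 -0.1] 43.2
```

```bash
python3 -m crank '[[[-0.26,1,0],0],[[-0.26,1,0],0],[[-0.26,1,0],0],[[-0.26,1,0],0],[[-0.26,1,0],0],[[-0.26,1,0],0],[[-0.26,1,0],0],[[-0.26,1,0],0],[[-0.26,1,0],0],[[-0.26,1,0],0]]'
python3 -m crank '[[[-0.26,1,0],0],[[-0.26,1,0],0],[[-0.26,1,0],0],[[-0.26,1,0],0],[[-0.26,1,0],0],[[-0.26,1,0.7],0],[[0,0.1,1],0],[[0,0,0.8],0],[[0,0,0.4],0],[[0,0,0],0]]'
python3 go.py 525.5 309 20 180 full
python3 - <<'E'
from fit import *
s=get_state();p=s["tool_pos"];b=snapshot("scene");cv2.imwrite("pics/scene4.png",b)
m=sil("scene",[p[0],p[1],0],[(110,50,0,25),(80,62,5,12),(70,40,25,40)],p[2]-4.8)
cs,_=cv2.findContours(cv2.resize(m.astype(np.uint8),None,fx=5,fy=5,interpolation=0),0,1)
B=cv2.resize(b,None,fx=5,fy=5,interpolation=cv2.INTER_CUBIC);cv2.drawContours(B,cs,-1,(0,0,255),1)
cv2.imwrite("pics/ov4.png",B[750:1250,900:1500])
E
```

```text
t: 22.45
tool_pos: [485.9, 157.7, 161.6]
ee_rot: [-3.141, 0.0, 3.14]
contact_force: [0.6, -0.3, 0.1]
finger_gap: 59.4
grasp_force: 43.2
t: 23.45
tool_pos: [524.3, 308.7, 87.9]
ee_rot: [-3.14, -0.001, 3.141]
contact_force: [0.2, 0.4, -0.2]
finger_gap: 59.3
grasp_force: 43.2
t 23.4 turn -0.01 shift [-0.05  0.01  2.72] yaw 180.0 pos [524.3 308.7  87.9] gap 59.3 F [ 0.2  0.4 -0.2] 43.2
```

View pics/ov4.png

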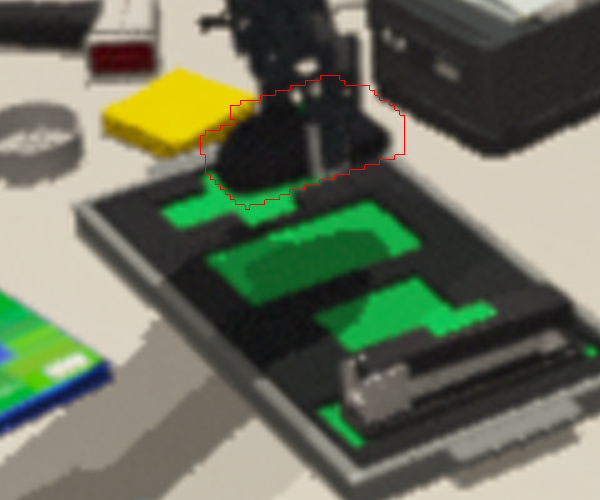

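The mouse outline is centred on the expected pose, so I'll lower and release it.

```bash
python3 -m crank '[[[-0.04,0,0.8],0],[[0,0,0.8],0],[[0,0,0.5],0],[[0,0,0.3],0],[[0,0,0.15],0],[[0,0,0.1],0],[[0,0,0],0],[[0,0,0],0]]'
python3 go.py 525.5 309 20 180 full
```

```text
t: 24.3
tool_pos: [526.0, 309.4, 23.0]
ee_rot: [3.141, 0.001, -3.141]
contact_force: [-0.1, 0.0, 0.5]
finger_gap: 59.6
grasp_force: 43.2
t 24.3 turn 0.0 shift [ 0.02 -0.01  0.12] yaw -180.0 pos [526.  309.4  23. ] gap 59.6 F [-0.1  0.   0.5] 43.2
```

```bash
python3 -m crank '[[[0,0,0.07],0],[[0,0,0],0],[[0,0,0],0]]'
python3 -m crank '[[[0,0,0],0],[[0,0,0],0],[[0,0,0],0],[[0,0,0],0]]' 1
python3 -m crank '[[[0,0,-0.5],0],[[0,0,-1],0],[[0,0,-1],0],[[0,0,-1],0],[[0,0,-1],0],[[0,0,-1],0],[[0,0,0],0]]'
python3 go.py 474 -439.5 160 161 full
```

```text
t: 24.6
tool_pos: [525.8, 309.2, 20.9]
ee_rot: [-3.142, 0.0, -3.141]
contact_force: [0.2, -0.3, -1.2]
finger_gap: 58.9
grasp_force: 43.2
t: 25.0
tool_pos: [525.8, 309.2, 20.8]
ee_rot: [-3.141, 0.0, -3.141]
contact_force: [0.6, -0.2, -0.2]
finger_gap: 85.5
grasp_force: 0.0
t: 25.7
tool_pos: [527.3, 310.0, 162.6]
ee_rot: [3.138, 0.005, -3.141]
contact_force: [0.2, 0.2, -0.4]
finger_gap: 85.3
grasp_force: 0.0
t 25.7 turn 3.8 shift [ -7.75 -29.04   0.11] yaw -180.0 pos [527.3 310.  162.6] gap 85.3 F [ 0.2  0.2 -0.4] 0.0
```

```bash
python3 -m crank '[[[0,0,0],1],[[0,0,0],1],[[0,0,0],1],[[0,0,0],0.8],[[-0.27,-1,0],0],[[-0.27,-1,0],0],[[-0.27,-1,0],0],[[-0.27,-1,0],0],[[-0.27,-1,0],0],[[-0.27,-1,0],0]]'
python3 -m crank '[[[-0.27,-1,0],0],[[-0.27,-1,0],0],[[-0.27,-1,0],0],[[-0.27,-1,0],0],[[-0.27,-1,0],0],[[-0.27,-1,0],0],[[-0.27,-1,0],0],[[-0.27,-1,0],0],[[-0.27,-1,0],0],[[-0.27,-1,0],0]]'
python3 -m crank '[[[-0.27,-1,0],0],[[-0.27,-1,0],0],[[-0.27,-1,0],0],[[-0.27,-1,0],0],[[-0.27,-1,0],0],[[-0.27,-1,0],0],[[-0.27,-1,0],0],[[-0.27,-1,0],0],[[-0.27,-1,0],0],[[-0.27,-1,0],0]]'
python3 -m crank '[[[-0.2,-1,0],0],[[-0.2,-1,0],0],[[-0.1,-1,0],0],[[0,0,0],0],[[0,0,0],0]]'
python3 go.py 474 -439.5 13 161 full
python3 - <<'E'
from fit import *
img=snapshot("top");b=snapshot("scene");cv2.imwrite("pics/scene5.png",b);cv2.imwrite("pics/top5.png",img)
print([(s[:4],c.round(1)) for s,c,r in greens(img,10)])
for d in cut_out("scene","glue_mid")[:1]: print(d["rect"],d["confidence"])
for s,c,r in greens(b,20):
    if c[0]>250: print(s,c)
B=cv2.resize(img[215:315,125:290],(660,400),interpolation=cv2.INTER_CUBIC);cv2.imwrite("pics/ov5.png",B)
E
```

```text
t: 26.7
tool_pos: [515.0, 153.2, 158.7]
ee_rot: [3.141, 0.0, 2.81]
contact_force: [1.4, -0.7, -0.3]
finger_gap: 85.8
grasp_force: 0.0
t: 27.7
tool_pos: [497.6, -105.1, 158.7]
ee_rot: [3.141, 0.0, 2.81]
contact_force: [-0.7, 0.1, -0.0]
finger_gap: 85.2
grasp_force: 0.0
t: 28.7
tool_pos: [480.1, -363.4, 158.7]
ee_rot: [3.141, 0.0, 2.81]
contact_force: [-0.2, 0.3, -0.1]
finger_gap: 85.5
grasp_force: 0.0
t: 29.2
tool_pos: [467.4, -437.6, 158.4]
ee_rot: [3.141, -0.0, 2.809]
contact_force: [0.6, 1.0, 0.0]
finger_gap: 85.8
grasp_force: 0.0
t 29.2 turn -0.01 shift [-0.27  0.01  5.81] yaw 161.0 pos [ 467.4 -437.6  158.4] gap 85.8 F [0.6 1.  0. ] 0.0
[(array([345, 220,  10,  10], dtype=int32), array([349.3, 224.3])), (array([505, 227, 135, 157], dtype=int32), array([577.4, 301.7])), (array([252, 232,  22,  66], dtype=int32), array([261.6, 266.3])), (array([178, 240,  31,  50], dtype=int32), array([194.5, 265. ])), (array([142, 242,  33,  47], dtype=int32), array([158.1, 264.6])), (array([217, 249,  23,  31], dtype=int32), array([227.9, 264.2])), (array([184, 253,  11,  10], dtype=int32), array
[... 460 characters left out ...]
2), array([335. , 425.5])), (array([260, 438,  76,  42], dtype=int32), array([286.2, 456.7])), (array([307, 476,   7,   4], dtype=int32), array([309.8, 477.5]))]
[364.0, 343.9, 409.7, 366.0] 0.76
[ 335    0   46   51 1875] [357.88853333  22.95413333]
[245  29  40  30 146] [265.28082192  44.6369863 ]
[289  67  19  12  62] [297.62903226  72.01612903]
[315  86  23  18  70] [326.62857143  94.4       ]
[322 140  11   9  21] [326.85714286 143.80952381]
[242 205  38  16 316] [259.15506329 212.51265823]
[336 226  10   6  45] [340.91111111 228.31111111]
[380 229   9   9  29] [384.37931034 233.48275862]
[459 304   9   4  22] [462.72727273 305.68181818]
[394 345   8  13  71] [397.97183099 350.92957746]
```

View pics/ov5.png

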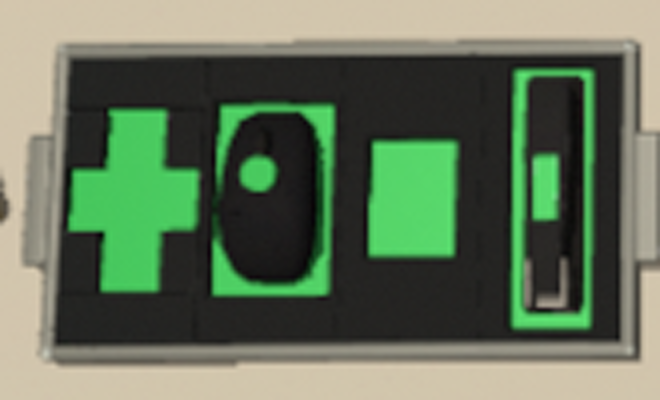

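Tray view: the mouse (265,200) and the stapler (555,200) are both seated in their recesses. Glue next.

```bash
python3 -m crank '[[[-0.27,0,1],0],[[0,0,1],0],[[0,0,1],0],[[0,0,1],0],[[0,0,0.9],0],[[0,0,0.6],0],[[0,0,0.4],0],[[0,0,0.2],0],[[0,0,0],0],[[0,0,0],0]]' 0.8 30
python3 go.py 474 -439.5 6 161 full
python3 -m crank '[[[0,0,0],0],[[0,0,0],0],[[0,0,0],0],[[0,0,0],0],[[0,0,0],0],[[0,0,0],0],[[0,0,0],0]]' 0 30
python3 -m crank '[[[0,0,-0.3],0],[[0,0,-0.7],0],[[0,0,-0.7],-1],[[0,0,-0.7],-1],[[0,0,-0.7],-1],[[0,0,-0.7],-0.8],[[0,0,-0.7],0],[[0,0,-0.7],0],[[0,0,-0.5],0],[[0,0,0],0]]'
python3 go.py 526.2 400 90 180 full
```

```text
t: 30.35
tool_pos: [474.5, -440.0, 6.7]
ee_rot: [-3.141, 0.001, 2.81]
contact_force: [-0.5, 0.5, 0.3]
finger_gap: 68.6
grasp_force: 0.0
t 30.4 turn 0.0 shift [0.03 0.01 0.03] yaw 161.0 pos [ 474.5 -440.     6.7] gap 68.6 F [-0.5  0.5  0.3] 0.0
t: 31.05
tool_pos: [474.3, -439.8, 6.3]
ee_rot: [-3.141, 0.001, 2.81]
contact_force: [-1.3, 0.8, 5.4]
finger_gap: 23.7
grasp_force: 29.2
t: 32.05
tool_pos: [474.7, -440.4, 150.9]
ee_rot: [-3.139, 0.003, -3.141]
contact_force: [-1.0, -0.7, -0.0]
finger_gap: 23.5
grasp_force: 29.6
t 32.0 turn 0.0 shift [-2.06 33.62  2.43] yaw -180.0 pos [ 474.7 -440.4  150.9] gap 23.5 F [-1.  -0.7 -0. ] 29.6
```

```bash
python3 -m crank '[[[-0.06,1,0],0],[[-0.06,1,0],0],[[-0.06,1,0],0],[[-0.06,1,0],0],[[-0.06,1,0],0],[[-0.06,1,0],0],[[-0.06,1,0],0],[[-0.06,1,0],0],[[-0.06,1,0],0],[[-0.06,1,0],0]]'
python3 -m crank '[[[-0.06,1,0],0],[[-0.06,1,0],0],[[-0.06,1,0],0],[[-0.06,1,0],0],[[-0.06,1,0],0],[[-0.06,1,0],0],[[-0.06,1,0],0],[[-0.06,1,0],0],[[-0.06,1,0],0],[[-0.06,1,0],0]]'
python3 -m crank '[[[-0.06,1,0],0],[[-0.06,1,0],0],[[-0.06,1,0],0],[[-0.06,1,0],0],[[-0.06,1,0],0],[[-0.06,1,0],0],[[-0.06,1,0],0],[[-0.06,1,0],0],[[-0.06,1,0],0],[[-0.06,1,0],0]]'
python3 -m crank '[[[-0.06,1,0],0],[[-0.06,1,0],0],[[-0.06,1,0],0],[[-0.06,0.6,0.6],0],[[0,0,0.9],0],[[0,0,0.7],0],[[0,0,0.2],0],[[0,0,0],0],[[0,0,0],0]]'
python3 go.py 526.2 400 21 180 full
python3 - <<'E'
from fit import *
s=get_state();p=s["tool_pos"];b=snapshot("scene");cv2.imwrite("pics/scene6.png",b)
m=sil("scene",[p[0],p[1],0],[(104,22,0,25),(104,25,4,21)],p[2]-6.3)
cs,_=cv2.findContours(cv2.resize(m.astype(np.uint8),None,fx=5,fy=5,interpolation=0),0,1)
B=cv2.resize(b,None,fx=5,fy=5,interpolation=cv2.INTER_CUBIC);cv2.drawContours(B,cs,-1,(0,0,255),1)
cv2.imwrite("pics/ov6.png",B[600:1050,800:1400])
E
```

```text
t: 33.05
tool_pos: [488.7, -188.6, 147.9]
ee_rot: [3.142, -0.001, -3.141]
contact_force: [0.1, -0.0, -0.1]
finger_gap: 23.9
grasp_force: 29.6
t: 34.05
tool_pos: [503.6, 61.3, 147.9]
ee_rot: [-3.141, -0.001, -3.141]
contact_force: [0.7, -0.8, -0.6]
finger_gap: 23.8
grasp_force: 29.6
t: 35.05
tool_pos: [518.6, 311.1, 147.7]
ee_rot: [-3.141, -0.001, -3.141]
contact_force: [-0.3, -0.7, -0.1]
finger_gap: 23.5
grasp_force: 29.6
t: 35.95
tool_pos: [525.2, 400.4, 89.1]
ee_rot: [3.141, 0.001, -3.141]
contact_force: [0.3, -0.2, -0.1]
finger_gap: 23.6
grasp_force: 29.6
t 36.0 turn 0.0 shift [-0.04 -0.02  2.72] yaw -180.0 pos [525.2 400.4  89.1] gap 23.6 F [ 0.3 -0.2 -0.1] 29.6
```

View pics/ov6.png

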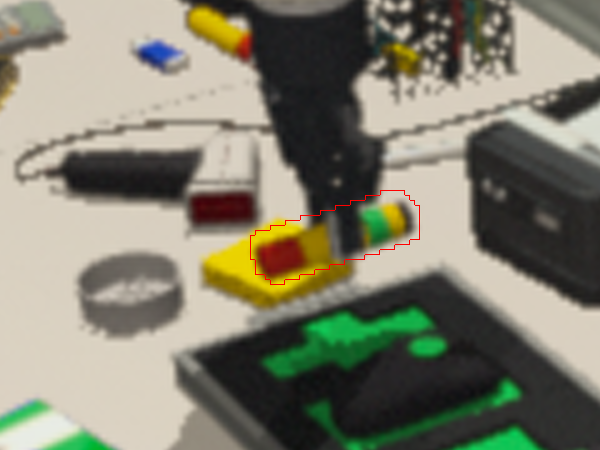

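The glue outline is well centred. Lower and release.

```bash
python3 -m crank '[[[-0.04,0,0.8],0],[[0,0,0.7],0],[[0,0,0.5],0],[[0,0,0.3],0],[[0,0,0.2],0],[[0,0,0.1],0],[[0,0,0],0],[[0,0,0],0],[[0,0,0],0]]'
python3 go.py 526.2 400 21.3 180 full
```

```text
t: 36.9
tool_pos: [526.1, 400.5, 23.8]
ee_rot: [3.141, 0.001, -3.141]
contact_force: [-0.6, 0.5, 0.1]
finger_gap: 24.0
grasp_force: 29.6
t 36.9 turn 0.0 shift [-0.   -0.02  0.1 ] yaw -180.0 pos [526.1 400.5  23.8] gap 24.0 F [-0.6  0.5  0.1] 29.6
```

```bash
python3 -m crank '[[[0,0,0.06],0],[[0,0,0],0],[[0,0,0],0]]'
python3 -m crank '[[[0,0,0],0],[[0,0,0],0],[[0,0,0],0],[[0,0,0],0]]' 0.5
python3 -m crank '[[[0,0,-0.5],0],[[0,0,-1],0],[[0,0,-1],0],[[0,0,-1],0],[[0,0,-1],0],[[0,0,-1],0],[[0,0,-1],0],[[0,0,-1],0],[[0,0,0],0]]'
python3 - <<'E'
from fit import *
img=cv2.imread("pics/top0.png").astype(int);m=np.zeros((480,640),bool);r=img[208:250,333:367]
m[208:250,333:367]=(r.max(2)<75)|((r[...,1]-r[...,2])>40)
snapshot("scene");B=[(62,42,0,20),(56,36,20,98)]
d=[x for x in cut_out("scene","kit_stamp") if x["rect"][0]>320 and x["rect"][0]<335]
ms={"top":m}
print("top",fit(ms,B,[607,-92,0]))
if d: ms["scene"]=d[0]["mask"]; print("both",fit(ms,B,[607,-92,0])); print("scene",fit({"scene":d[0]["mask"]},B,[607,-92,0]))
E
python3 go.py 609 -92 200 180 full
```

```text
t: 37.2
tool_pos: [525.9, 400.3, 21.8]
ee_rot: [-3.141, -0.0, -3.141]
contact_force: [0.5, 0.4, -0.4]
finger_gap: 24.0
grasp_force: 29.6
t: 37.6
tool_pos: [525.9, 400.3, 21.8]
ee_rot: [-3.142, 0.0, -3.141]
contact_force: [-0.3, 0.3, -0.4]
finger_gap: 42.9
grasp_force: 0.0
t: 38.5
tool_pos: [527.1, 401.1, 214.0]
ee_rot: [3.138, 0.004, -3.141]
contact_force: [-0.4, 0.4, -0.7]
finger_gap: 42.9
grasp_force: 0.0
top (array([609.7, -89.9]), np.float64(-1.9), np.float64(0.224))
both (array([610.7, -92.8]), np.float64(-0.9), np.float64(0.444))
scene (array([612.5, -94.3]), np.float64(2.0), np.float64(0.214))
t 38.6 turn 0.0 shift [ -3.32 -19.7    0.41] yaw -180.0 pos [526.  400.4 210.4] gap 43.0 F [-0.8 -1.  -0.9] 0.0
```

```bash
python3 -m crank '[[[-0.17,-1,0],0],[[-0.17,-1,0],0],[[-0.17,-1,0],0],[[-0.17,-1,0],0],[[-0.17,-1,0],0],[[-0.17,-1,0],0],[[-0.17,-1,0],0],[[-0.17,-1,0],0],[[-0.17,-1,0],0],[[-0.17,-1,0],0]]' 0.9 50
python3 -m crank '[[[-0.17,-1,0],0],[[-0.17,-1,0],0],[[-0.17,-1,0],0],[[-0.17,-1,0],0],[[-0.17,-1,0],0],[[-0.17,-1,0],0],[[-0.17,-1,0],0],[[-0.17,-1,0],0],[[-0.17,-1,0],0],[[-0.1,-0.68,0],0]]'
python3 -m crank '[[[0,0,1],0],[[0,0,1],0],[[0,0,1],0],[[0,0,0.5],0],[[0,0,0],0],[[0,0,0],0]]'
python3 go.py 609.5 -91.5 63 180 full
python3 - <<'E'
from fit import *
b=snapshot("scene");img=snapshot("top")
cv2.imwrite("pics/ov7.png",np.hstack([cv2.resize(b[160:280,280:400],(400,400)),cv2.resize(img[215:315,125:290],(400,242))if 0 else cv2.resize(img[205:325,130:250],(400,400))]))
E
```

```text
t: 39.6
tool_pos: [568.1, 149.2, 208.7]
ee_rot: [-3.141, -0.001, -3.141]
contact_force: [-1.0, -0.3, 0.1]
finger_gap: 76.8
grasp_force: 0.0
t: 40.6
tool_pos: [608.8, -93.5, 208.6]
ee_rot: [-3.141, -0.001, 3.141]
contact_force: [-0.4, 0.0, -0.4]
finger_gap: 76.8
grasp_force: 0.0
t: 41.2
tool_pos: [609.6, -91.8, 122.5]
ee_rot: [-3.141, 0.0, -3.141]
contact_force: [0.2, -1.2, 0.3]
finger_gap: 76.7
grasp_force: 0.0
t 41.2 turn 0.0 shift [0.   0.01 2.38] yaw -180.0 pos [609.6 -91.8 122.5] gap 76.7 F [ 0.2 -1.2  0.3] 0.0
```

View pics/ov7.png

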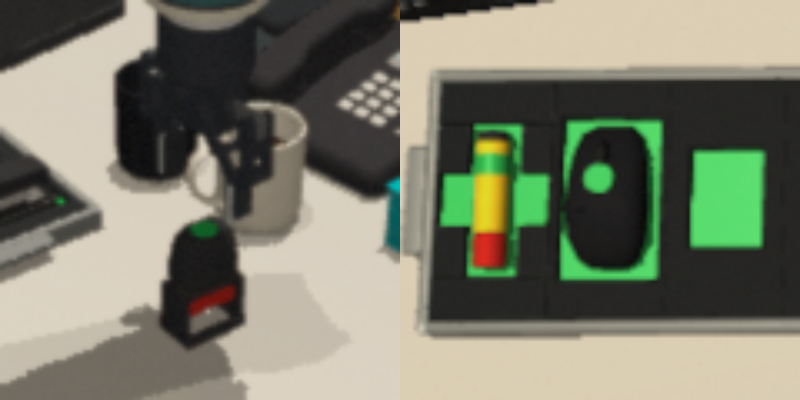

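The glue is seated in its recess (right crop, 490,205), and the gripper is over the stamp (left crop, 205,280). Next: descend and grip.

```bash
python3 -m crank '[[[0,0,0.8],0],[[0,0,0.7],0],[[0,0,0.5],0],[[0,0,0.3],0],[[0,0,0.08],0],[[0,0,0],0],[[0,0,0],0]]'
python3 -m crank '[[[0,0,0],0],[[0,0,0],0],[[0,0,0],0],[[0,0,0],0],[[0,0,0],0],[[0,0,0],0],[[0,0,0],0]]' 0 50
python3 go.py 609.5 -91.5 63 180 full
python3 -m crank '[[[0,0,-0.4],0],[[0,0,-0.8],0],[[0,0,-1],0],[[0,0,-1],0],[[0,0,-0.8],0],[[0,0,0],0]]'
python3 go.py 525 219.3 120 180 full
```

```text
t: 42.0
tool_pos: [609.7, -91.7, 63.0]
ee_rot: [-3.141, 0.001, -3.141]
contact_force: [0.7, -0.0, 0.9]
finger_gap: 76.6
grasp_force: 0.0
t: 42.7
tool_pos: [609.5, -91.5, 62.8]
ee_rot: [3.141, 0.001, -3.141]
contact_force: [-1.7, 0.7, 5.5]
finger_gap: 33.9
grasp_force: 49.6
t 42.7 turn 0.01 shift [ 0.   -0.   -0.01] yaw -180.0 pos [609.5 -91.5  62.8] gap 33.9 F [-1.7  0.7  5.5] 49.6
t: 43.3
tool_pos: [610.6, -91.9, 165.6]
ee_rot: [-3.141, 0.004, -3.141]
contact_force: [0.7, -0.6, -1.5]
finger_gap: 34.1
grasp_force: 50.2
t 43.3 turn 0.0 shift [ 3.42 12.45  1.82] yaw -180.0 pos [610.6 -91.9 165.6] gap 34.1 F [ 0.7 -0.6 -1.5] 50.2
```

```bash
python3 -m crank '[[[0.27,1,0],0],[[0.27,1,0],0],[[0.27,1,0],0],[[0.27,1,0],0],[[0.27,1,0],0],[[0.27,1,0],0],[[0.27,1,0],0],[[0.27,1,0],0],[[0.27,1,0],0],[[0.27,1,0],0]]'
python3 -m crank '[[[0.27,1,0],0],[[0.27,1,0],0],[[0.16,0.45,0.4],0],[[0,0,0.7],0],[[0,0,0.5],0],[[0,0,0],0],[[0,0,0],0],[[0,0,0],0]]'
python3 go.py 525 219.3 78 180 full
python3 - <<'E'
from fit import *
s=get_state();p=s["tool_pos"];b=snapshot("scene");cv2.imwrite("pics/scene8.png",b)
m=sil("scene",[p[0],p[1],0],[(62,42,0,20)],p[2]-62.8)
cs,_=cv2.findContours(cv2.resize(m.astype(np.uint8),None,fx=6,fy=6,interpolation=0),0,1)
B=cv2.resize(b,None,fx=6,fy=6,interpolation=cv2.INTER_CUBIC);cv2.drawContours(B,cs,-1,(0,0,255),1)
cv2.imwrite("pics/ov8.png",B[850:1400,1200:1800])
E
```

```text
t: 44.3
tool_pos: [540.9, 159.2, 161.8]
ee_rot: [-3.141, -0.001, -3.141]
contact_force: [1.0, 0.6, -1.8]
finger_gap: 33.8
grasp_force: 50.1
t: 45.1
tool_pos: [524.6, 219.2, 122.8]
ee_rot: [3.141, 0.001, 3.141]
contact_force: [0.1, -1.7, -1.4]
finger_gap: 34.3
grasp_force: 50.1
t 45.1 turn -0.0 shift [-0.01  0.    1.79] yaw 180.0 pos [524.6 219.2 122.8] gap 34.3 F [ 0.1 -1.7 -1.4] 50.1
```

View pics/ov8.png

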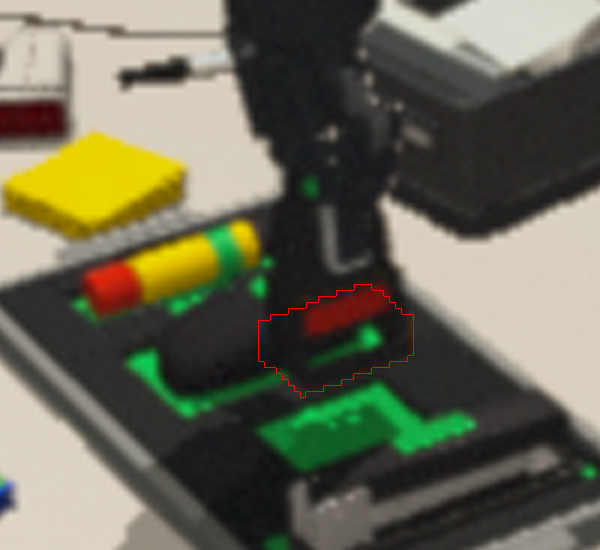

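```bash
python3 - <<'E'
from fit import *
def ray(cam,uv,axis,val):
    c=calibration(cam);T=c["T"];d=np.linalg.solve(c["intrinsics"],[uv[0],uv[1],1.]);d=T[:3,:3]@(d*[1,-1,-1]);o=T[:3,3];return o+d*(val-o[axis])/d[axis]
for f,roi,yp,ref in (("scene0",(228,265,326,358),-91.5-20,(609.5,0)),("scene8",(180,225,245,275),219.2-20,(524.6,60))):
    im=cv2.imread(f"pics/{f}.png").astype(int);y0,y1,x0,x1=roi;r=im[y0:y1,x0:x1]
    m=(r[...,2]-np.maximum(r[...,1],r[...,0]))>50;pts=np.argwhere(m)[:,::-1]+[x0,y0]
    W=np.array([ray("scene",p,1,yp) for p in pts]);print(f,len(pts),"dx range",np.percentile(W[:,0],[3,50,97]).round(1)-ref[0],"z",np.percentile(W[:,2],[3,50,97]).round(1)-ref[1])
P=[[609.5+sx*31,-91.5+sy*21,0] for sx in(-1,1) for sy in(-1,1)];print("foot scene0",proj("scene",P).round(1).tolist());print("top",proj("top",P).round(1).tolist())
im=cv2.imread("pics/top0.png").max(2);print(im[236:248,345],im[238,334:362])
E
```

```text
scene0 55 dx range [-25.6  -5.4  15.2] z [33.7 40.7 47.4]
scene8 62 dx range [-23.6  -3.2  19.9] z [30.7 37.8 44.8]
foot scene0 [[335.5, 265.1], [326.5, 257.4], [353.4, 256.9], [344.2, 249.5]]
top [[355.4, 243.2], [339.5, 243.4], [354.9, 220.1], [339.2, 220.3]]
[ 15  14  12  19  15   7  71 114 115 150 196 196] [196 196 196 196 196 149  75  35  28  20  14  12  15  14  12  11  11  13
  14  14  19  53 162 196 197 196 196 196]
```

Two independent checks put the stamp within about 3 mm of centred, against 7 mm of clearance. Lower it gently.

```bash
python3 -m crank '[[[-0.02,0,0.5],0],[[0,0,0.4],0],[[0,0,0.3],0],[[0,0,0.2],0],[[0,0,0.15],0],[[0,0,0.1],0],[[0,0,0],0],[[0,0,0],0],[[0,0,0],0]]'
python3 go.py 525 219.3 78 180 full
```

```text
t: 46.05
tool_pos: [524.8, 219.7, 81.3]
ee_rot: [3.141, 0.0, -3.141]
contact_force: [-1.0, -0.5, -2.2]
finger_gap: 34.0
grasp_force: 50.1
t 46.0 turn 0.0 shift [-0.01 -0.01  0.13] yaw -180.0 pos [524.8 219.7  81.3] gap 34.0 F [-1.  -0.5 -2.2] 50.1
```

```bash
python3 -m crank '[[[0,0,0.06],0],[[0,0,0.05],0],[[0,0,0],0],[[0,0,0],0]]'
python3 -m crank '[[[0,0,0],0],[[0,0,0],0],[[0,0,0],0],[[0,0,0],0]]' 0.7
python3 -m crank '[[[0,0,-0.5],0],[[0,0,-1],0],[[0,0,-1],0],[[0,0,-1],0],[[0,0,-1],0],[[0,0,-1],0],[[0,0,-1],0],[[0,0,0],0]]'
python3 -m crank '[[[0,-1,0],0],[[0,-1,0],0],[[0,-1,0],0],[[0,-1,0],0],[[0,-1,0],0],[[0,-1,0],0],[[0,-1,0],0],[[0,-1,0],0],[[0,-1,0],0],[[0,-1,0],0]]'
python3 -m crank '[[[0,-1,0],0],[[0,-1,0],0],[[0,-1,0],0],[[0,-1,0],0],[[0,0,0],0],[[0,0,0],0],[[0,0,0],0],[[0,0,0],0]]'
python3 - <<'E'
from fit import *
img=snapshot("top");b=snapshot("scene")
cv2.imwrite("pics/ov9.png",np.hstack([cv2.resize(img[215:315,125:290],(440,267*400//267),interpolation=cv2.INTER_CUBIC),cv2.resize(b[160:280,190:300],(360,400))]))
for s,c,r in greens(img,30):
    if c[0]<300 and c[1]<300: print(s,c.round(1),toworld("top",c,113).round(1))
for n in("mug","desk_stapler"): print(n,[np.round(d["rect"]) for d in find_in("top",n)[:2]])
E
```

```text
t: 46.45
tool_pos: [524.7, 219.5, 78.3]
ee_rot: [-3.141, -0.0, -3.141]
contact_force: [-0.4, 0.3, -1.9]
finger_gap: 34.3
grasp_force: 50.1
t: 46.85
tool_pos: [524.7, 219.6, 78.4]
ee_rot: [-3.142, 0.0, -3.141]
contact_force: [0.2, -0.9, 0.2]
finger_gap: 59.7
grasp_force: 0.0
t: 47.65
tool_pos: [526.0, 220.0, 245.0]
ee_rot: [3.139, 0.005, -3.141]
contact_force: [-0.1, -0.2, -1.0]
finger_gap: 59.5
grasp_force: 0.0
t: 48.65
tool_pos: [524.5, -31.5, 241.2]
ee_rot: [3.142, 0.0, -3.141]
contact_force: [0.4, -0.4, -0.3]
finger_gap: 59.6
grasp_force: 0.0
t: 49.45
tool_pos: [524.9, -129.5, 240.9]
ee_rot: [3.141, 0.0, -3.14]
contact_force: [-0.2, -0.6, 0.5]
finger_gap: 59.8
grasp_force: 0.0
[252 232  22  66 567] [261.6 266.4] [511.1 119.2]
[178 240  31  50 572] [194.6 264.7] [516.8 278.3]
[142 242  33  46 623] [158.9 263.4] [521.  363.1]
[217 249  23  31 212] [231.9 269.1] [505.5 189.7]
[184 253  11  10  82] [189.1 257.8] [533.5 291.9]
[258 253   7  18 120] [261.  261.4] [523.1 120.9]
[215 255  10  10  84] [219.2 259.7] [528.1 220.1]
[231 254   3  19  52] [231.9 262.9] [520.2 189.8]
mug [array([294., 157., 321., 199.]), array([232., 166., 274., 204.])]
desk_stapler [array([425., 302., 462., 314.]), array([178., 241., 207., 283.])]
```

View pics/ov9.png

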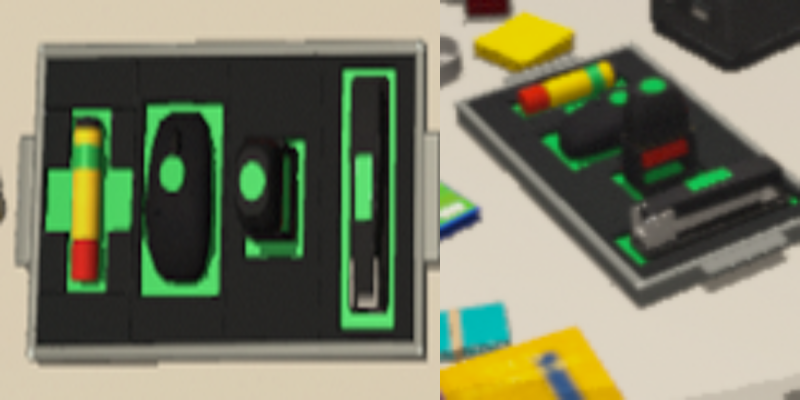

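The final view shows all four items in their recesses and the stamp upright (dot at 250,182, back-projecting to 528,220). The mug has not moved, and the arm is clear.

```bash
python3 -c "
from bench import *
print(job_done())"
```

```text
the job is handed in; nothing more can be done
None
```

I placed the stamp, stapler, mouse and glue stick in their own recesses and handed the job in at about 50 s. The last picture showed all four seated, the mug where it was and no contact with the desk stapler, but the hand-in returned no verdict.

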